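Sort the full carton from the empty one by heft

ROBOT

A 7-joint arm with a two-finger parallel gripper is mounted at the origin on a cart in front of the work surface, level with it; the furniture and walls round the work are solid. World frame = base frame: x ahead of the robot, y to its left, z up, the work surface at z = 0. Lengths are in m, angles in rad, forces in N, time in s.
With the tool pointing down it reaches from about 0.4 to 0.875 m from the base axis. Payload 19.3 kg.
Tool frame: the origin (TCP) lies at the very end of the fingers, on their centre line; the grasp point (between the pads) lies 19 mm behind it; z points along the fingers, y is the line along which they close (so a half turn about z gives the same grasp; the last joint's range is limited). The gripper opens to 85 mm and grips with 20 to 120 N. Pads are 22 mm wide; open, the fingers measure 114 mm over their backs; the gripper's body (76 mm by 85 mm) begins 54 mm behind the grasp point. The pads swing forward as they close: fully open they stand 13 mm farther back than shut.
Start: joints at [-1.343, 0.521, -0.036, 1.599, 0.021, 1.021, -0.113], TCP at [0.183, 0.597, 0.231] pointing down, gripper open.
Joint ranges: [-2.91, 2.91], [-0.3, 2.13], [-1.5, 1.42], [0.17, 2.43], [-1.26, 4.41], [0.16, 1.93], [-2.52, 2.52]. Speed limits (rad/s): [1.89, 1.89, 2.39, 2.39, 3.01, 3.01, 3.01].

INTERFACE

Orientations are given as [roll, pitch, yaw] about the fixed x, y, z axes, in that order (R = Rz(yaw) Ry(pitch) Rx(roll)).
In Python, from workcell import monitor, optics, job_done gives the robot as it stands.
- The arm moves only by the shell command python3 -m handwheel 'ROWS' [FORCE]. ROWS is JSON, a list of rows, each an object of numbers: "dx", "dy", "dz": the shift along the tool's x, y, z in cm; "wx", "wy", "wz": the turn, a rotation vector about the tool's x, y, z in rad; "claw": the opening in per cent of the stroke, from 0 (shut) to 100 (fully open). A call has 1 to 8 rows; each row shifts and turns the commanded pose from where the row before left it, along the tool's axes as they then stand; what a row does not reach is not made up. A row lasts 1/8 s, in which the tool goes at most 62.5 mm and 10.7 degrees, less where a joint would pass 70% of its speed; a pose out of reach is approached as far as the arm can. A call with a gripper value outside its range is refused whole. The fingers move at their own pace and stop on an object; FORCE is the grip in N (left out, the last holds). Time passes only in rows, so rows that do not move let the fingers close. It gives the time, the measured TCP pose, the force, the opening and the grip force at its end, in the units of the state.
- monitor.observe(): the state, without advancing time (a new reading comes with each control period).
- optics.grab_frame(name): name is "scene" or "side" or "wrist"; returns a dict with "frame" (420x560x3 uint8, blue, green, red), "fovy" (degrees; the focal length in pixels is half the picture's height over the tangent of half this angle, whatever the lens; pixels are square), "cx", "cy" (the principal point, pixels), "R" (3x3) and "t" (3): a world point X has camera coordinates R X + t. Camera axes: x right, y down, z forward; pixel columns grow to the right and rows downward; lengths in m; the calibration is good to about 2 mm. A picture is of the moment at which its call begins. There is no depth.
- job_done(): hands the job in; it is judged then, once.
Trained networks look in the newest picture that a camera, given by its name, has taken for a name from the list of things; names that differ only in an ending like _2 or _b are one class to them, and where a whole thing is asked for, a point or a joint stands for the part that bears it (a point fixed in the world has none). Each returns a list of dicts, best first, with "p" (0 to 1); they miss things now and then, are a little off and sometimes report something else, mostly with a low value. They report only what shows in the picture. A call takes as long as a camera call.
- optics.masks_of(name, camera): "region" (420x560 bool, what is visible of it) and "rect" ([left, top, width, height] in pixels, round what is visible of it).
The state is a dict: "clock": time; "qpos": joint angles; "qd": joint speeds; "joint_efforts": joint torques, N m; "position": TCP position; "tool_rot": TCP orientation; "force": force on the tool from outside, world axes, zero at the start; "moment": the same for the moment, N m; "grip_width": finger opening in m; "finger_force": force on a finger pad.
Only numpy, scipy, OpenCV 4.12 (cv2) and the standard library are available. Lean on these libraries where they do the work, as an engineer would, in place of code of your own. Each camera call takes 0.05 s, during which the arm holds its last target. There are 200 camera calls.

TASK

Two closed brown cartons on the worktop look alike, but one is full of column nuts and the other is empty: judge them by their weight when lifted. Put the full one in the low metal stock tray and the empty one in the deeper grey plastic bin, each set down (not dropped) upright on the floor of its holder.

Things in the scene. Friction and masses are not known exactly. Their poses are not given: they have to be found in the camera images.
- carton_a_mid (a point): A closed brown cardboard carton, 50 x 66 x 40 mm (x, y, z), one of two that look exactly alike; stands upright on the worktop. This point is its centre, 20 mm above its underside; z is up, x runs across the 50 mm width (grasp here), y along the 66 mm length. It is either full (about 0.5 to 0.7 kg, weight 5 to 7 N) or empty (about 0.06 kg, 0.6 N), one of each; which is which changes from start to start.
- carton_b_mid (a point): A closed brown cardboard carton, 50 x 66 x 40 mm (x, y, z), one of two that look exactly alike; stands upright on the worktop. This point is its centre, 20 mm above its underside; z is up, x runs across the 50 mm width (grasp here), y along the 66 mm length. It is either full (about 0.5 to 0.7 kg, weight 5 to 7 N) or empty (about 0.06 kg, 0.6 N), one of each; which is which changes from start to start.
- stock_tray: Low open aluminium tray, fixed, 150 x 130 mm (x, y) outside with a rim only 15 mm high, plain walls and floor 4 mm thick, a short lip on its front and back rims (166 mm over the lips in x). Origin: centre of its underside, on the worktop; z up. For the full carton.
- empties_bin: Deeper open grey plastic bin, fixed, 150 x 130 mm (x, y) outside, walls 41 mm high with a narrow bead round the rim (158 x 138 mm over the bead), walls and floor 4 mm thick. Origin: centre of its underside, on the worktop; z up. For the empty carton.

How it is judged:
At the end, for the whole second after the job is handed in: The full carton stands in the low metal tray and the empty carton in the deeper grey bin, each upright within 11 degrees, resting on the floor of its holder (centre within 50 mm in x and 45 mm in y of the holder's centre), at rest (((x of carton_a_mid in the frame of stock_tray between -0.05 and 0.05 m and y of carton_a_mid in the frame of stock_tray between -0.045 and 0.045 m and z of carton_a_mid in the frame of stock_tray between 0.018 and 0.03 m and angle between each of carton_a_mid, carton_b_mid's own z axis and vertical below 0.2 rad and linear speed of each of carton_a, carton_b below 0.03 m/s and x of carton_b_mid in the frame of empties_bin between -0.05 and 0.05 m and y of carton_b_mid in the frame of empties_bin between -0.045 and 0.045 m and z of carton_b_mid in the frame of empties_bin between 0.018 and 0.03 m and contact force between stock_tray and carton_a above 2.5 N and contact force between empties_bin and carton_b below 2.5 N) or (x of carton_b_mid in the frame of stock_tray between -0.05 and 0.05 m and y of carton_b_mid in the frame of stock_tray between -0.045 and 0.045 m and z of carton_b_mid in the frame of stock_tray between 0.018 and 0.03 m and angle between each of carton_b_mid, carton_a_mid's own z axis and vertical below 0.2 rad and linear speed of each of carton_b, carton_a below 0.03 m/s and x of carton_a_mid in the frame of empties_bin between -0.05 and 0.05 m and y of carton_a_mid in the frame of empties_bin between -0.045 and 0.045 m and z of carton_a_mid in the frame of empties_bin between 0.018 and 0.03 m and contact force between stock_tray and carton_b above 2.5 N and contact force between empties_bin and carton_a below 2.5 N))); the robot touches nothing.
It fails at once if The first carton is dropped from more than about 25 mm (falls faster than 0.7 m/s out of the gripper) (linear speed of carton_a above 0.7 m/s and contact force between carton_a and the fingers below 0.2 N).
It fails at once if The second carton is dropped from more than about 25 mm (falls faster than 0.7 m/s out of the gripper) (linear speed of carton_b above 0.7 m/s and contact force between carton_b and the fingers below 0.2 N).
It also fails if it takes over 64 s, if anything falls off the work surface, if the arm or the gripper's body presses on something with over 40 N, if the wrist force passes 120 N, or if a joint passes its speed limit or range.

## Working session

There is one attempt and no reset: what is moved stays moved. The work goes in short steps, Python scripts to look and compute and a shell command to move; the robot and the scene stay as the last step left them, time stands still between calls to the robot, and variables do not carry over. Pictures are saved under pics/ and viewed, at most 10 in all, crops included, and the job is handed in when it is done.

```bash
mkdir -p pics; cat > h.py <<'E'
import numpy as np,cv2
from workcell import monitor,optics
def ray(f,u,v):
    fl=210/np.tan(np.radians(f["fovy"])/2)
    R=np.array(f["R"]);t=np.array(f["t"])
    d=R.T@np.array([(u-f["cx"])/fl,(v-f["cy"])/fl,1]);return -R.T@t,d
def onz(f,u,v,z):
    c,d=ray(f,u,v);return c+d*(z-c[2])/d[2]
E
python3 - <<'E'
from h import *
s=monitor.observe();print({k:np.round(v,3).tolist() for k,v in s.items()})
fs=[]
for c in("scene","side"):
    f=optics.grab_frame(c);im=f["frame"].copy()
    print(c,f["fovy"],np.round(ray(f,280,210),3).tolist())
    for n in("carton_a_mid","stock_tray","empties_bin"):
        for m in optics.masks_of(n,c):
            r=m["region"];print(n,round(m["p"],2),m["rect"],r.sum())
            if m["p"]>.4:
                cs,_=cv2.findContours(r.astype(np.uint8),0,2);cv2.drawContours(im,cs,-1,(0,0,255),1)
                v,u=np.nonzero(r);print(np.round(onz(f,u.mean(),v.mean(),.02),3))
    fs.append(im)
    cv2.imwrite(f"pics/{c}0.png",im)
E
```

```text
{'clock': 0.0, 'qpos': [-1.343, 0.522, -0.036, 1.6, 0.021, 1.021, -0.113], 'qd': [0.0, 0.0, 0.001, -0.001, 0.001, 0.001, 0.001], 'joint_efforts': [0.001, -92.711, 1.98, -36.994, 0.018, 0.008, -0.0], 'position': [0.183, 0.597, 0.231], 'tool_rot': [-3.14, 0.0, 2.844], 'force': [1.411, 0.16, -1.003], 'moment': [-0.002, -0.043, -0.017], 'finger_force': 0.0, 'grip_width': 0.085}
scene 51.58907668712965 [[-0.034, 0.536, 0.524], [0.629, -0.574, -0.524]]
carton_a_mid 0.8 [339.7, 188.1, 37.8, 32.7] 751
[ 0.484 -0.175  0.02 ]
stock_tray 0.98 [91.4, 237.7, 106.5, 73.3] 4397
[0.568 0.311 0.02 ]
empties_bin 0.84 [185.7, 193.0, 98.7, 66.6] 4060
[0.588 0.102 0.02 ]
side 57.668236077112724 [[0.374, 0.83, 0.425], [0.174, -0.889, -0.423]]
carton_a_mid 0.84 [299.2, 178.8, 21.1, 22.3] 368
[ 0.486 -0.182  0.02 ]
stock_tray 0.81 [162.5, 262.0, 104.6, 61.5] 4634
[0.581 0.326 0.02 ]
empties_bin 0.82 [203.2, 206.0, 81.5, 48.0] 3276
[0.594 0.106 0.02 ]
```

View pics/scene0.png

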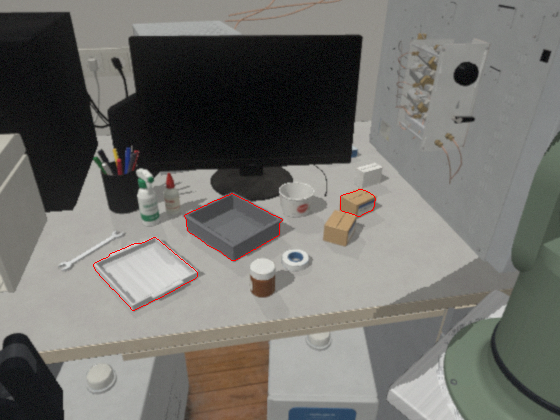

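View pics/side0.png

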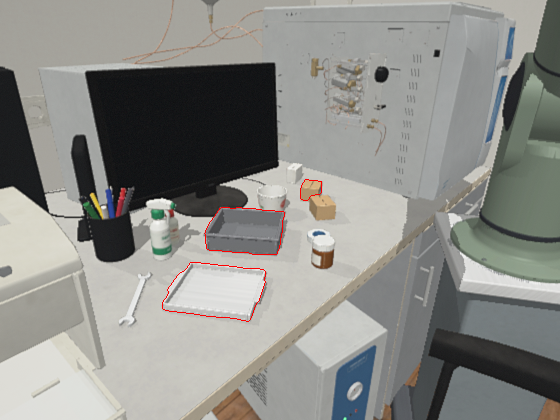

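The scene view shows the brown cartons at (358,203) and (340,228), the metal tray at (145,272) and the grey bin at (233,226). The side view shows the cartons at (311,190) and (322,207). Next I fit exact poses by silhouette in both cameras.

```bash
cat >> h.py <<'E'
from scipy.optimize import differential_evolution
def proj(f,P):
    fl=210/np.tan(np.radians(f["fovy"])/2)
    c=P@np.array(f["R"]).T+np.array(f["t"]);return c[:,:2]/c[:,2:]*fl+[f["cx"],f["cy"]]
def box(x,y,a,dx,dy,z0,z1):
    P=np.array([[i*dx/2,j*dy/2] for i in(-1,1) for j in(-1,1)])@np.array([[np.cos(a),np.sin(a)],[-np.sin(a),np.cos(a)]])+[x,y]
    return np.vstack([np.c_[P,[z0]*4],np.c_[P,[z1]*4]])
def sil(f,B):
    m=np.zeros((420*4,560*4),np.uint8)
    h=cv2.convexHull(((proj(f,B)+.5)*4).round().astype(np.int32));cv2.fillConvexPoly(m,h,1)
    return cv2.resize(m.astype(np.float32),(560,420),interpolation=cv2.INTER_AREA)
def fit(obs,x0,dims,z=(0,.04),r=.05,excl=None):
    def cost(p):
        c=0
        for f,m in obs:
            s=sil(f,box(p[0],p[1],p[2],*dims,*z));c+=1-np.minimum(s,m).sum()/np.maximum(s,m).sum()
        return c
    q=differential_evolution(cost,[(x0[0]-r,x0[0]+r),(x0[1]-r,x0[1]+r),(-1.57,1.57)],popsize=10,maxiter=25,seed=1,tol=1e-4)
    return q.x,q.fun
E
python3 - <<'E'
from h import *
F={c:optics.grab_frame(c) for c in("scene","side")}
M={}
for c,f in F.items():
    hsv=cv2.cvtColor(f["frame"],cv2.COLOR_BGR2HSV)
    b=cv2.inRange(hsv,(8,70,50),(25,255,255)); b=cv2.morphologyEx(b,3,np.ones((5,5)))
    n,l,st,ce=cv2.connectedComponentsWithStats(b)
    W=(320,180,385,250) if c=="scene" else (295,175,342,225)
    for i in range(1,n):
        u,v=ce[i]
        if W[0]<u<W[2] and W[1]<v<W[3] and st[i,4]>50:print(c,i,st[i],ce[i]);M.setdefault(c,[]).append((l==i))
for u,v in((340,228),(358,203)):print(onz(F["scene"],u,v,.02).round(3))
for c,(u,v) in (("scene",(358,203)),("side",(311,190))): pass
pts={"near":((340,228),(322,207)),"far":((358,203),(311,190))}
for k,(a,b) in pts.items():
    obs=[]
    for c,(u,v) in(("scene",a),("side",b)):
        for m in M[c]:
            if m[v-3:v+4,u-3:u+4].mean()>.5: obs.append((F[c],m.astype(np.float32)))
    print(k,len(obs))
    x0=onz(F["scene"],*a,.02)
    for o in [obs]+[[q] for q in obs]:
        p,e=fit(o,x0,(.05,.066));print(p.round(3),round(e,3))
for n,dm,z in(("stock_tray",(.155,.13),(0,.015)),("empties_bin",(.158,.138),(0,.041))):
    obs=[]
    for c in F:
        m=optics.masks_of(n,c)[0]["region"];obs.append((F[c],m.astype(np.float32)))
    p,e=fit(obs,(.58,.31) if n[0]=="s" else (.59,.1),dm,z);print(n,p.round(3),round(e,3))
# top extents
for n,u,v in(("bottle",263,290),("tape",296,262),("cup",296,205),("wbox",370,175)):print(n,onz(F["scene"],u,v,.02).round(3))
E
```

```text
scene 17 [ 324  188   52   58 1327] [345.15146948 215.97287114]
side 31 [301 180  35  40 868] [317.52764977 200.35599078]
[ 0.438 -0.065  0.02 ]
[ 0.481 -0.174  0.02 ]
near 2
[ 0.443 -0.07   0.456] 0.834
[ 0.444 -0.07   0.494] 0.444
[ 0.441 -0.069  0.382] 0.385
far 2
[ 0.468 -0.124  0.514] 1.096
[ 0.478 -0.124  0.448] 0.553
[ 0.465 -0.124  0.713] 0.498
stock_tray [0.59  0.303 0.039] 0.084
empties_bin [0.595 0.097 0.1  ] 0.132
bottle [0.395 0.179 0.02 ]
tape [0.415 0.083 0.02 ]
cup [ 0.564 -0.058  0.02 ]
wbox [ 0.553 -0.308  0.02 ]
```

The two cartons merge into one blob, so I fit both boxes jointly.

```bash
python3 - <<'E'
from h import *
F={c:optics.grab_frame(c) for c in("scene","side")}
O=[]
for c,f in F.items():
    hsv=cv2.cvtColor(f["frame"],cv2.COLOR_BGR2HSV)
    b=cv2.inRange(hsv,(8,60,40),(25,255,255))
    W=(318,182,382,250) if c=="scene" else (292,172,342,225)
    k=np.zeros_like(b);k[W[1]:W[3],W[0]:W[2]]=1;b=b*k
    b=cv2.morphologyEx(b,cv2.MORPH_CLOSE,np.ones((7,7)));b=cv2.morphologyEx(b,cv2.MORPH_OPEN,np.ones((3,3)))
    O.append((f,(b>0).astype(np.float32)))
def pr(p):
    out=[]
    for f,m in O:
        s=np.maximum(sil(f,box(*p[:3],.05,.066,0,.04)),sil(f,box(*p[3:],.05,.066,0,.04)));out.append((s,m))
    return out
cost=lambda p:sum(1-np.minimum(s,m).sum()/np.maximum(s,m).sum() for s,m in pr(p))
q=differential_evolution(cost,[(.40,.47),(-.11,-.03),(-1.57,1.57),(.45,.52),(-.21,-.13),(-1.57,1.57)],popsize=8,maxiter=60,seed=1)
print(q.x.round(3),q.fun)
t=[]
for (f,m),W in zip(O,((310,172),(280,160))):
    im=cv2.resize(f["frame"][W[1]:W[1]+80,W[0]:W[0]+80],(480,480),interpolation=cv2.INTER_CUBIC)
    for p in(q.x[:3],q.x[3:]):
        P=((proj(f,box(*p,.05,.066,0,.04))-W+.5)*6).astype(int)
        for a,b in((0,1),(1,3),(3,2),(2,0)):
            cv2.line(im,P[a+4].tolist(),P[b+4].tolist(),(0,0,255),1);cv2.line(im,P[a].tolist(),P[b].tolist(),(255,0,0),1)
    t.append(cv2.resize(im,(400,400)))
cv2.imwrite("pics/fit.png",np.hstack(t))
E
```

```text
[ 0.441 -0.069  0.398  0.483 -0.173  0.029] 0.2664504647254944
```

View pics/fit.png

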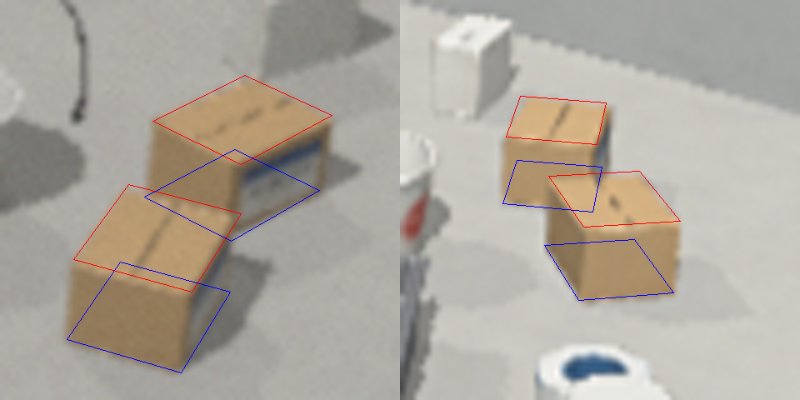

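The near carton is at about (0.441,-0.069) with yaw 0.40. The far one is at about (0.483,-0.173) with yaw near 0.03. Both outlines match the pictures within a few mm. I start with the near carton.

```bash
cat >> h.py <<'E'
def need(x,y,z,psi=None):
    s=monitor.observe();d=np.array([x,y,z])-s["position"]
    from scipy.spatial.transform import Rotation as Ro
    R=Ro.from_euler("xyz",s["tool_rot"])
    psi=s["tool_rot"][2] if psi is None else psi
    w=(R.inv()*Ro.from_euler("xyz",[np.pi,0,psi])).as_rotvec()
    print("t",s["clock"],"pos",np.round(s["position"],4),"rpy",np.round(s["tool_rot"],3),"cm",np.round(R.inv().apply(d)*100,2),"w",w.round(3),"F",np.round(s["force"],2),"g",s["grip_width"],s["finger_force"])
E
python3 -m handwheel '[{"dx":-3.86,"dy":-3.35},{"dx":-3.86,"dy":-3.35},{"dx":-3.86,"dy":-3.35},{"dx":-3.86,"dy":-3.35},{"dx":-3.86,"dy":-3.35},{"dx":-3.86,"dy":-3.35},{"dx":-3.86,"dy":-3.35},{"dx":-3.86,"dy":-3.35}]'
python3 -c "
from h import *
need(.441,-.069,.18,1.97)"
```

```text
t 0.8 pos [0.1834 0.5975 0.2313] rpy [-3.142  0.     2.844] cm [-44.18 -56.15   5.13] w [-0.     0.     0.874] F [-0.26 -0.98 -0.08] g 0.08524003351833238 0.0schema error: expected keys dx, dy, dz, wx, wy, wz, claw
```

```bash

python3 -m handwheel '[{"dx":-3.86,"dy":-3.35,"dz":0,"wx":0,"wy":0,"wz":0,"claw":100},{"dx":-3.86,"dy":-3.35,"dz":0,"wx":0,"wy":0,"wz":0,"claw":100},{"dx":-3.86,"dy":-3.35,"dz":0,"wx":0,"wy":0,"wz":0,"claw":100},{"dx":-3.86,"dy":-3.35,"dz":0,"wx":0,"wy":0,"wz":0,"claw":100},{"dx":-3.86,"dy":-3.35,"dz":0,"wx":0,"wy":0,"wz":0,"claw":100},{"dx":-3.86,"dy":-3.35,"dz":0,"wx":0,"wy":0,"wz":0,"claw":100},{"dx":-3.86,"dy":-3.35,"dz":0,"wx":0,"wy":0,"wz":0,"claw":100},{"dx":-3.86,"dy":-3.35,"dz":0,"wx":0,"wy":0,"wz":0,"claw":100}]'
python3 -c "
from h import *
need(.441,-.069,.18,1.97)"
```

```text
clock: 1.8
position: [0.4007, 0.2492, 0.2315]
tool_rot: [3.141, 0.0, 2.844]
force: [1.5, 0.9, 0.2]
grip_width: 0.0854
finger_force: 0.0
t 1.8 pos [0.4007 0.2492 0.2315] rpy [3.141 0.    2.844] cm [-13.18 -29.25   5.14] w [0.001 0.    0.874] F [1.48 0.86 0.19] g 0.08539880346707573 0.0
```

```bash

python3 -m handwheel '[{"dx":-2.2,"dy":-4.87,"dz":0,"wx":0,"wy":0,"wz":0,"claw":100},{"dx":-2.2,"dy":-4.87,"dz":0,"wx":0,"wy":0,"wz":0,"claw":100},{"dx":-2.2,"dy":-4.87,"dz":0,"wx":0,"wy":0,"wz":0,"claw":100},{"dx":-2.2,"dy":-4.87,"dz":0,"wx":0,"wy":0,"wz":0,"claw":100},{"dx":-2.2,"dy":-4.87,"dz":0,"wx":0,"wy":0,"wz":0,"claw":100},{"dx":-2.2,"dy":-4.87,"dz":0,"wx":0,"wy":0,"wz":0,"claw":100}]' && python3 -m handwheel '[{"dx":0,"dy":0,"dz":1,"wx":0,"wy":0,"wz":0.17,"claw":100},{"dx":0,"dy":0,"dz":1,"wx":0,"wy":0,"wz":0.17,"claw":100},{"dx":0,"dy":0,"dz":1,"wx":0,"wy":0,"wz":0.17,"claw":100},{"dx":0,"dy":0,"dz":1,"wx":0,"wy":0,"wz":0.17,"claw":100},{"dx":0,"dy":0,"dz":1,"wx":0,"wy":0,"wz":0.17,"claw":100},{"dx":0,"dy":0,"dz":0,"wx":0,"wy":0,"wz":0.03,"claw":100}]'
python3 - <<'E'
from h import *
need(.441,-.069,.18,1.97)
f=optics.grab_frame("wrist");im=f["frame"].copy()
for p in((.441,-.069,.398),(.483,-.173,.029)):
    P=proj(f,box(*p,.05,.066,0,.04)).astype(int)
    for a,b in((0,1),(1,3),(3,2),(2,0)):
        cv2.line(im,P[a+4].tolist(),P[b+4].tolist(),(0,0,255),1);cv2.line(im,P[a].tolist(),P[b].tolist(),(255,0,0),1)
cv2.imwrite("pics/w1.png",im)
E
```

```text
clock: 2.55
position: [0.4405, -0.0691, 0.2316]
tool_rot: [3.141, 0.001, 2.844]
force: [1.5, 1.2, -0.0]
grip_width: 0.0851
finger_force: 0.0
clock: 3.3
position: [0.4401, -0.0673, 0.181]
tool_rot: [-3.141, -0.0, 1.963]
force: [0.7, -0.1, 0.5]
grip_width: 0.0859
finger_force: 0.0
t 3.3 pos [ 0.4401 -0.0673  0.181 ] rpy [-3.141 -0.     1.963] cm [-0.19  0.02  0.1 ] w [-0.001 -0.    -0.007] F [ 0.73 -0.12  0.48] g 0.08591468742083716 0.0
```

View pics/w1.png

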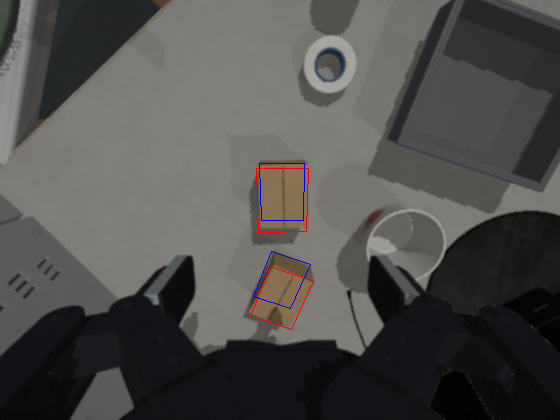

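The wrist view shows the near carton at (282,199) and the far one at (282,298). My predicted outlines sit on both, so I descend on the near carton.

```bash

python3 -m handwheel '[{"dx":-0.2,"dy":0,"dz":3,"wx":0,"wy":0,"wz":-0.007,"claw":100},{"dx":0,"dy":0,"dz":3,"wx":0,"wy":0,"wz":0,"claw":100},{"dx":0,"dy":0,"dz":3,"wx":0,"wy":0,"wz":0,"claw":100},{"dx":0,"dy":0,"dz":3,"wx":0,"wy":0,"wz":0,"claw":100},{"dx":0,"dy":0,"dz":2.5,"wx":0,"wy":0,"wz":0,"claw":100},{"dx":0,"dy":0,"dz":1.8,"wx":0,"wy":0,"wz":0,"claw":100},{"dx":0,"dy":0,"dz":1,"wx":0,"wy":0,"wz":0,"claw":100},{"dx":0,"dy":0,"dz":0,"wx":0,"wy":0,"wz":0,"claw":100}]' 60 && python3 -m handwheel '[{"dx":0,"dy":0,"dz":0,"wx":0,"wy":0,"wz":0,"claw":0},{"dx":0,"dy":0,"dz":0,"wx":0,"wy":0,"wz":0,"claw":0},{"dx":0,"dy":0,"dz":0,"wx":0,"wy":0,"wz":0,"claw":0},{"dx":0,"dy":0,"dz":0,"wx":0,"wy":0,"wz":0,"claw":0},{"dx":0,"dy":0,"dz":0,"wx":0,"wy":0,"wz":0,"claw":0},{"dx":0,"dy":0,"dz":0,"wx":0,"wy":0,"wz":0,"claw":0}]' 60
```

```text
clock: 4.35
position: [0.4412, -0.0693, 0.0083]
tool_rot: [-3.141, -0.0, 1.972]
force: [0.1, 0.9, -0.0]
grip_width: 0.0857
finger_force: 0.0
clock: 5.1
position: [0.4416, -0.0692, 0.0091]
tool_rot: [3.141, 0.0, 1.971]
force: [-1.4, 0.3, 14.5]
grip_width: 0.0491
finger_force: 60.5
```

```bash

python3 -m handwheel '[{"dx":0,"dy":0,"dz":-0.5,"wx":0,"wy":0,"wz":0,"claw":0},{"dx":0,"dy":0,"dz":-1.5,"wx":0,"wy":0,"wz":0,"claw":0},{"dx":0,"dy":0,"dz":-2.5,"wx":0,"wy":0,"wz":0,"claw":0},{"dx":0,"dy":0,"dz":-2.5,"wx":0,"wy":0,"wz":0,"claw":0},{"dx":0,"dy":0,"dz":-2.5,"wx":0,"wy":0,"wz":0,"claw":0},{"dx":0,"dy":0,"dz":-2,"wx":0,"wy":0,"wz":0,"claw":0},{"dx":0,"dy":0,"dz":0,"wx":0,"wy":0,"wz":0,"claw":0},{"dx":0,"dy":0,"dz":0,"wx":0,"wy":0,"wz":0,"claw":0}]' 60
python3 - <<'E'
from h import *
need(.59,.303,.13,.039+1.571)
need(.595,.097,.13,.1+1.571)
F=[]
for i in range(6):
    f=optics.grab_frame("scene");F.append(monitor.observe()["force"])
print(np.mean(F,0),np.std(F,0)); s=monitor.observe();print(s["moment"],s["qpos"])
f=optics.grab_frame("wrist");cv2.imwrite("pics/w2.png",f["frame"])
E
```

```text
clock: 6.1
position: [0.441, -0.0691, 0.1233]
tool_rot: [3.142, -0.0, 1.971]
force: [-0.7, -0.1, -1.0]
grip_width: 0.0492
finger_force: 62.3
t 6.1 pos [ 0.441  -0.0691  0.1233] rpy [ 3.142 -0.     1.971] cm [28.46 28.22 -0.67] w [ 0.    -0.     0.361] F [-0.67 -0.07 -0.97] g 0.049198038335833416 62.28947639465332
t 6.1 pos [ 0.441  -0.0691  0.1233] rpy [ 3.142 -0.     1.971] cm [ 9.29 20.65 -0.67] w [ 0.  -0.   0.3] F [-0.67 -0.07 -0.97] g 0.049198038335833416 62.28947639465332
[-0.29216924 -0.04588053 -0.59450331] [0.41819811 0.32368289 0.38121624]
[-0.00581912  0.01439161 -0.01217404] [-0.26776083  0.44751771  0.37331573  2.16577091 -0.29356398  0.57606502
  0.71984114]
```

View pics/w2.png

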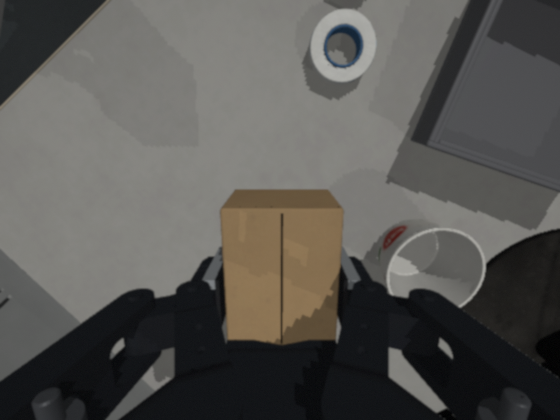

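The carton is held squarely, centred at (282,275), and the measured load is only 0.6 N, so this is the **empty** one. It goes to the grey bin.

```bash

python3 -m handwheel '[{"dx":4.6,"dy":0,"dz":0,"wx":0,"wy":0,"wz":0,"claw":0},{"dx":4.6,"dy":0,"dz":0,"wx":0,"wy":0,"wz":0,"claw":0},{"dx":0,"dy":4,"dz":-0.5,"wx":0,"wy":0,"wz":0,"claw":0},{"dx":0,"dy":4,"dz":0,"wx":0,"wy":0,"wz":0,"claw":0},{"dx":0,"dy":4,"dz":0,"wx":0,"wy":0,"wz":0,"claw":0},{"dx":0,"dy":4,"dz":0,"wx":0,"wy":0,"wz":0,"claw":0},{"dx":0,"dy":3.5,"dz":0,"wx":0,"wy":0,"wz":0.15,"claw":0},{"dx":0,"dy":0,"dz":0,"wx":0,"wy":0,"wz":0.15,"claw":0}]' 60
python3 - <<'E'
from h import *
need(.595,.097,.13,.1+1.571)
im=[]
for c in("wrist","scene"):
    f=optics.grab_frame(c);k=f["frame"].copy()
    P=proj(f,box(.595,.097,.1,.158,.138,.041,.041))[:4].astype(int)
    for a,b in((0,1),(1,3),(3,2),(2,0)): cv2.line(k,P[a].tolist(),P[b].tolist(),(0,0,255),1)
    im.append(cv2.resize(k,(400,300)))
cv2.imwrite("pics/bin.png",np.hstack(im))
E
```

```text
clock: 7.45
position: [0.5865, 0.0924, 0.1276]
tool_rot: [3.141, 0.0, 1.667]
force: [-1.5, -0.5, -1.5]
grip_width: 0.049
finger_force: 62.5
t 7.45 pos [0.5865 0.0924 0.1276] rpy [3.141 0.    1.667] cm [ 0.38  0.89 -0.24] w [ 0.     0.    -0.004] F [-1.54 -0.47 -1.47] g 0.04901087553927276 62.49476909637451
```

View pics/bin.png

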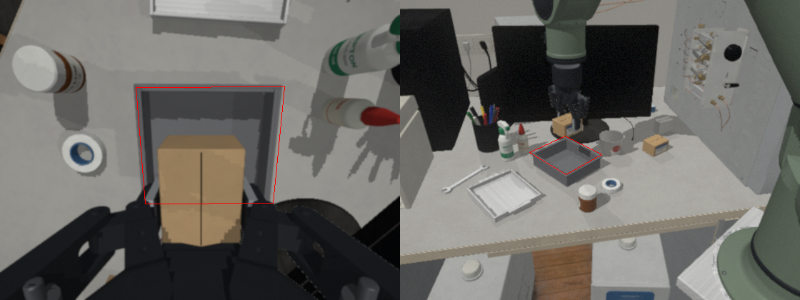

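The bin outline matches (rim from col 137 to 283 in the wrist half), with the carton about 9 mm short of centre as computed. I lower it now.

```bash

python3 -m handwheel '[{"dx":0.4,"dy":0.7,"dz":0,"wx":0,"wy":0,"wz":0,"claw":0},{"dx":0,"dy":0,"dz":2.5,"wx":0,"wy":0,"wz":0,"claw":0},{"dx":0,"dy":0,"dz":2.5,"wx":0,"wy":0,"wz":0,"claw":0},{"dx":0,"dy":0,"dz":2.5,"wx":0,"wy":0,"wz":0,"claw":0},{"dx":0,"dy":0,"dz":2,"wx":0,"wy":0,"wz":0,"claw":0},{"dx":0,"dy":0,"dz":1.2,"wx":0,"wy":0,"wz":0,"claw":0},{"dx":0,"dy":0,"dz":0.5,"wx":0,"wy":0,"wz":0,"claw":0},{"dx":0,"dy":0,"dz":0.1,"wx":0,"wy":0,"wz":0,"claw":0}]' 60
```

```text
clock: 8.55
position: [0.5917, 0.0961, 0.0155]
tool_rot: [3.141, -0.0, 1.671]
force: [-0.5, -0.3, 0.1]
grip_width: 0.0487
finger_force: 62.5
```

```bash

python3 -m handwheel '[{"dx":0,"dy":0,"dz":0.1,"wx":0,"wy":0,"wz":0,"claw":0},{"dx":0,"dy":0,"dz":0.1,"wx":0,"wy":0,"wz":0,"claw":0},{"dx":0,"dy":0,"dz":0.1,"wx":0,"wy":0,"wz":0,"claw":0},{"dx":0,"dy":0,"dz":0,"wx":0,"wy":0,"wz":0,"claw":0}]'
```

```text
clock: 9.05
position: [0.5918, 0.0962, 0.0132]
tool_rot: [3.141, -0.0, 1.671]
force: [-4.4, 0.5, 13.8]
grip_width: 0.0495
finger_force: 64.2
```

Contact with the floor (13.8 N). I release and rise.

```bash

python3 -m handwheel '[{"dx":0,"dy":0,"dz":0,"wx":0,"wy":0,"wz":0,"claw":80},{"dx":0,"dy":0,"dz":0,"wx":0,"wy":0,"wz":0,"claw":80},{"dx":0,"dy":0,"dz":0,"wx":0,"wy":0,"wz":0,"claw":80},{"dx":0,"dy":0,"dz":-1,"wx":0,"wy":0,"wz":0,"claw":80},{"dx":0,"dy":0,"dz":-3,"wx":0,"wy":0,"wz":0,"claw":80},{"dx":0,"dy":0,"dz":-4,"wx":0,"wy":0,"wz":0,"claw":80},{"dx":0,"dy":0,"dz":-5,"wx":0,"wy":0,"wz":0,"claw":100},{"dx":0,"dy":0,"dz":-5,"wx":0,"wy":0,"wz":0,"claw":100}]'
python3 - <<'E'
from h import *
need(.483,-.173,.18,1.6)
f=optics.grab_frame("wrist");cv2.imwrite("pics/w3.png",f["frame"])
for m in optics.masks_of("carton_a_mid","wrist"):
    v,u=np.nonzero(m["region"]);print(m["p"],m["rect"],onz(f,u.mean(),v.mean(),.04))
E
```

```text
clock: 10.05
position: [0.5913, 0.0959, 0.1945]
tool_rot: [3.141, 0.0, 1.67]
force: [0.2, 0.5, -0.2]
grip_width: 0.0854
finger_force: 0.0
t 10.05 pos [0.5913 0.0959 0.1945] rpy [3.141 0.    1.67 ] cm [-25.68 -13.45   1.45] w [0.   0.   0.07] F [ 0.19  0.49 -0.19] g 0.0853666074213066 0.0
```

View pics/w3.png

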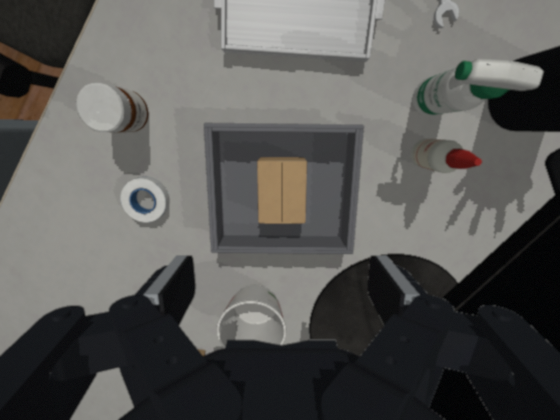

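The empty carton stands flat in the middle of the bin at (282,190). Now the far carton.

```bash

python3 -m handwheel '[{"dx":-1,"dy":-4.5,"dz":0,"wx":0,"wy":0,"wz":0,"claw":100},{"dx":-2,"dy":-4.5,"dz":0,"wx":0,"wy":0,"wz":0,"claw":100},{"dx":-3.8,"dy":-3,"dz":0,"wx":0,"wy":0,"wz":0,"claw":100},{"dx":-4.8,"dy":-1.4,"dz":0,"wx":0,"wy":0,"wz":0,"claw":100},{"dx":-4.8,"dy":0,"dz":0.5,"wx":0,"wy":0,"wz":0,"claw":100},{"dx":-4.8,"dy":0,"dz":0.5,"wx":0,"wy":0,"wz":0,"claw":100},{"dx":-4.4,"dy":0,"dz":0.4,"wx":0,"wy":0,"wz":0.07,"claw":100},{"dx":0,"dy":0,"dz":0,"wx":0,"wy":0,"wz":0,"claw":100}]'
python3 - <<'E'
from h import *
f=optics.grab_frame("wrist");k=f["frame"].copy()
hsv=cv2.cvtColor(k,cv2.COLOR_BGR2HSV);b=cv2.inRange(hsv,(8,60,40),(25,255,255))
c=proj(f,np.array([[.483,-.173,.04]]))[0].astype(int);print(c)
n,l,st,ce=cv2.connectedComponentsWithStats(b);i=l[c[1]-4:c[1]+5,c[0]-10:c[0]+10].max();m=(l==i).astype(np.uint8)
print(st[i]);m=cv2.morphologyEx(m,cv2.MORPH_CLOSE,np.ones((7,7)))
p,e=fit([(f,m.astype(np.float32))],(.483,-.173),(.05,.066),r=.02);print(p,e)
need(p[0],p[1],.009,p[2]+1.571)
for q,col in((p,(0,0,255)),((.483,-.173,.029),(255,0,0))):
    P=proj(f,box(*q,.05,.066,0,.04)).astype(int)
    for o in(0,4):
        for a,b in((0,1),(1,3),(3,2),(2,0)): cv2.line(k,P[a+o].tolist(),P[b+o].tolist(),col,1)
cv2.imwrite("pics/w4.png",k)
E
```

```text
clock: 11.15
position: [0.4832, -0.1753, 0.1785]
tool_rot: [3.142, 0.001, 1.595]
force: [0.3, 1.2, -0.1]
grip_width: 0.0857
finger_force: 0.0
[282 196]
[ 254  157   55   72 3402]
[ 0.48081908 -0.17187561 -0.06185395] 0.02569758892059326
t 11.2 pos [ 0.4833 -0.1733  0.1784] rpy [-3.141  0.     1.598] cm [ 0.16 -0.24 16.94] w [-0.     0.     0.089] F [-0.11  0.69 -0.07] g 0.08522277620067824 0.0
```

View pics/w4.png

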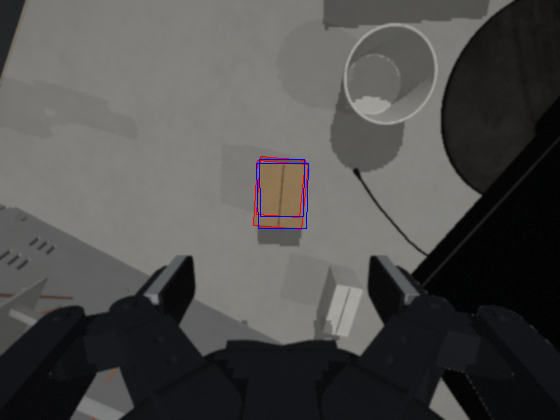

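The carton at (281,193) is turned slightly: the refined yaw is -0.06 with a 3 mm shift (red outline). I correct and descend.

```bash

python3 -m handwheel '[{"dx":0.15,"dy":-0.25,"dz":3,"wx":0,"wy":0,"wz":0.09,"claw":100},{"dx":0,"dy":0,"dz":3,"wx":0,"wy":0,"wz":0,"claw":100},{"dx":0,"dy":0,"dz":3,"wx":0,"wy":0,"wz":0,"claw":100},{"dx":0,"dy":0,"dz":3,"wx":0,"wy":0,"wz":0,"claw":100},{"dx":0,"dy":0,"dz":2.5,"wx":0,"wy":0,"wz":0,"claw":100},{"dx":0,"dy":0,"dz":1.5,"wx":0,"wy":0,"wz":0,"claw":100},{"dx":0,"dy":0,"dz":0.9,"wx":0,"wy":0,"wz":0,"claw":100},{"dx":0,"dy":0,"dz":0,"wx":0,"wy":0,"wz":0,"claw":100}]' 90 && python3 -m handwheel '[{"dx":0,"dy":0,"dz":0,"wx":0,"wy":0,"wz":0,"claw":0},{"dx":0,"dy":0,"dz":0,"wx":0,"wy":0,"wz":0,"claw":0},{"dx":0,"dy":0,"dz":0,"wx":0,"wy":0,"wz":0,"claw":0},{"dx":0,"dy":0,"dz":0,"wx":0,"wy":0,"wz":0,"claw":0},{"dx":0,"dy":0,"dz":0,"wx":0,"wy":0,"wz":0,"claw":0},{"dx":0,"dy":0,"dz":0,"wx":0,"wy":0,"wz":0,"claw":0}]' 90 && python3 -m handwheel '[{"dx":0,"dy":0,"dz":-0.5,"wx":0,"wy":0,"wz":0,"claw":0},{"dx":0,"dy":0,"dz":-1.5,"wx":0,"wy":0,"wz":0,"claw":0},{"dx":0,"dy":0,"dz":-2.5,"wx":0,"wy":0,"wz":0,"claw":0},{"dx":0,"dy":0,"dz":-2.5,"wx":0,"wy":0,"wz":0,"claw":0},{"dx":0,"dy":0,"dz":-3,"wx":0,"wy":0,"wz":0,"claw":0},{"dx":0,"dy":0,"dz":-2.5,"wx":0,"wy":0,"wz":0,"claw":0},{"dx":0,"dy":0,"dz":-1,"wx":0,"wy":0,"wz":0,"claw":0},{"dx":0,"dy":0,"dz":0,"wx":0,"wy":0,"wz":0,"claw":0}]' 90
python3 - <<'E'
from h import *
need(.59,.303,.14,.039+1.571)
E
```

```text
clock: 12.2
position: [0.4813, -0.1704, 0.0094]
tool_rot: [-3.142, -0.0, 1.511]
force: [0.7, 0.7, 0.4]
grip_width: 0.0851
finger_force: 0.0
clock: 12.95
position: [0.4817, -0.1706, 0.0103]
tool_rot: [3.14, -0.0, 1.511]
force: [-2.5, 2.4, 15.3]
grip_width: 0.0487
finger_force: 92.9
clock: 13.95
position: [0.4813, -0.1704, 0.1447]
tool_rot: [3.141, -0.0, 1.511]
force: [0.5, 1.0, -5.9]
grip_width: 0.0489
finger_force: 94.4
t 13.95 pos [ 0.4813 -0.1704  0.1447] rpy [ 3.141 -0.     1.511] cm [47.9   8.02  0.48] w [ 0.001 -0.    -0.099] F [ 0.49  0.99 -5.89] g 0.04885047261839375 94.37192916870117
```

The load is 5.9 N, so this one is full and goes to the tray.

```bash

python3 -m handwheel '[{"dx":3,"dy":0,"dz":0,"wx":0,"wy":0,"wz":0,"claw":0},{"dx":5,"dy":0,"dz":0,"wx":0,"wy":0,"wz":0,"claw":0},{"dx":5,"dy":0,"dz":0,"wx":0,"wy":0,"wz":0,"claw":0},{"dx":5,"dy":0,"dz":0,"wx":0,"wy":0,"wz":0,"claw":0},{"dx":5,"dy":0,"dz":0,"wx":0,"wy":0,"wz":0,"claw":0},{"dx":5,"dy":1,"dz":0,"wx":0,"wy":0,"wz":0,"claw":0},{"dx":5,"dy":2,"dz":0,"wx":0,"wy":0,"wz":0,"claw":0},{"dx":5,"dy":2,"dz":0,"wx":0,"wy":0,"wz":0,"claw":0}]' && python3 -m handwheel '[{"dx":5,"dy":2,"dz":0,"wx":0,"wy":0,"wz":0,"claw":0},{"dx":4,"dy":1,"dz":0,"wx":0,"wy":0,"wz":0,"claw":0},{"dx":0.9,"dy":0,"dz":0,"wx":0,"wy":0,"wz":-0.1,"claw":0},{"dx":0,"dy":0,"dz":0,"wx":0,"wy":0,"wz":0,"claw":0}]'
python3 - <<'E'
from h import *
im=[]
for c in("wrist","side"):
    f=optics.grab_frame(c);k=f["frame"].copy()
    P=proj(f,box(.59,.303,.039,.15,.13,.015,.015))[:4].astype(int)
    for a,b in((0,1),(1,3),(3,2),(2,0)): cv2.line(k,P[a].tolist(),P[b].tolist(),(0,0,255),1)
    im.append(cv2.resize(k,(400,300)))
cv2.imwrite("pics/tray.png",np.hstack(im))
need(.59,.303,.015,.039+1.571)
E
```

```text
clock: 14.95
position: [0.5538, 0.2073, 0.1431]
tool_rot: [-3.14, 0.001, 1.511]
force: [1.8, -0.7, -5.1]
grip_width: 0.0485
finger_force: 94.3
clock: 15.45
position: [0.5891, 0.303, 0.1427]
tool_rot: [-3.14, 0.001, 1.611]
force: [-0.0, -1.0, -5.3]
grip_width: 0.0487
finger_force: 94.4
t 15.55 pos [0.5895 0.3015 0.1435] rpy [-3.140e+00  1.000e-03  1.607e+00] cm [ 0.15  0.07 12.85] w [-0.001  0.001 -0.003] F [-0.9  -0.4  -6.12] g 0.04878294834579445 94.36935782432556
```

View pics/tray.png

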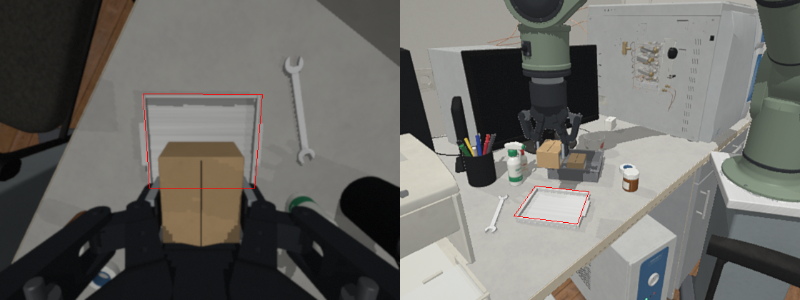

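The tray outline matches and the carton is centred over it, with the bottle well clear. I lower it gently.

```bash

python3 -m handwheel '[{"dx":0,"dy":0,"dz":2.5,"wx":0,"wy":0,"wz":0,"claw":0},{"dx":0,"dy":0,"dz":2.5,"wx":0,"wy":0,"wz":0,"claw":0},{"dx":0,"dy":0,"dz":2.5,"wx":0,"wy":0,"wz":0,"claw":0},{"dx":0,"dy":0,"dz":2.2,"wx":0,"wy":0,"wz":0,"claw":0},{"dx":0,"dy":0,"dz":1.5,"wx":0,"wy":0,"wz":0,"claw":0},{"dx":0,"dy":0,"dz":1,"wx":0,"wy":0,"wz":0,"claw":0},{"dx":0,"dy":0,"dz":0.5,"wx":0,"wy":0,"wz":0,"claw":0},{"dx":0,"dy":0,"dz":0,"wx":0,"wy":0,"wz":0,"claw":0}]' && python3 -m handwheel '[{"dx":0,"dy":0,"dz":0.1,"wx":0,"wy":0,"wz":0,"claw":0},{"dx":0,"dy":0,"dz":0,"wx":0,"wy":0,"wz":0,"claw":0},{"dx":0,"dy":0,"dz":0,"wx":0,"wy":0,"wz":0,"claw":0}]'
```

```text
clock: 16.55
position: [0.5899, 0.3028, 0.0174]
tool_rot: [3.141, -0.0, 1.611]
force: [-0.4, 0.4, -5.7]
grip_width: 0.0488
finger_force: 94.5
clock: 16.92
position: [0.5899, 0.3028, 0.0165]
tool_rot: [3.141, -0.0, 1.611]
force: [-0.1, -0.3, -5.6]
grip_width: 0.0481
finger_force: 94.5
```

```bash

python3 -m handwheel '[{"dx":0,"dy":0,"dz":0.1,"wx":0,"wy":0,"wz":0,"claw":0},{"dx":0,"dy":0,"dz":0.1,"wx":0,"wy":0,"wz":0,"claw":0},{"dx":0,"dy":0,"dz":0,"wx":0,"wy":0,"wz":0,"claw":0}]'
```

```text
clock: 17.3
position: [0.5898, 0.3028, 0.0144]
tool_rot: [-3.142, -0.0, 1.611]
force: [-1.6, -0.3, -1.7]
grip_width: 0.0485
finger_force: 94.5
```

The tray now carries most of the weight, so I release and rise.

```bash

python3 -m handwheel '[{"dx":0,"dy":0,"dz":0.03,"wx":0,"wy":0,"wz":0,"claw":80},{"dx":0,"dy":0,"dz":0,"wx":0,"wy":0,"wz":0,"claw":80},{"dx":0,"dy":0,"dz":0,"wx":0,"wy":0,"wz":0,"claw":80},{"dx":0,"dy":0,"dz":-1,"wx":0,"wy":0,"wz":0,"claw":80},{"dx":0,"dy":0,"dz":-3,"wx":0,"wy":0,"wz":0,"claw":80},{"dx":0,"dy":0,"dz":-4,"wx":0,"wy":0,"wz":0,"claw":80},{"dx":0,"dy":0,"dz":-5,"wx":0,"wy":0,"wz":0,"claw":80},{"dx":0,"dy":0,"dz":-5,"wx":0,"wy":0,"wz":0,"claw":80}]'
python3 -m handwheel '[{"dx":0,"dy":0,"dz":0,"wx":0,"wy":0,"wz":0,"claw":80},{"dx":0,"dy":0,"dz":0,"wx":0,"wy":0,"wz":0,"claw":80}]'
python3 - <<'E'
from h import *
im=[cv2.resize(optics.grab_frame(c)["frame"],(400,300)) for c in("wrist","scene")]
cv2.imwrite("pics/end.png",np.hstack(im))
E
```

```text
clock: 18.3
position: [0.5897, 0.3026, 0.1964]
tool_rot: [3.141, -0.0, 1.611]
force: [0.2, 1.2, 0.1]
grip_width: 0.0681
finger_force: 0.0
clock: 18.55
position: [0.5895, 0.3028, 0.1941]
tool_rot: [-3.141, -0.0, 1.611]
force: [0.2, -0.1, -1.4]
grip_width: 0.0683
finger_force: 0.0
```

View pics/end.png

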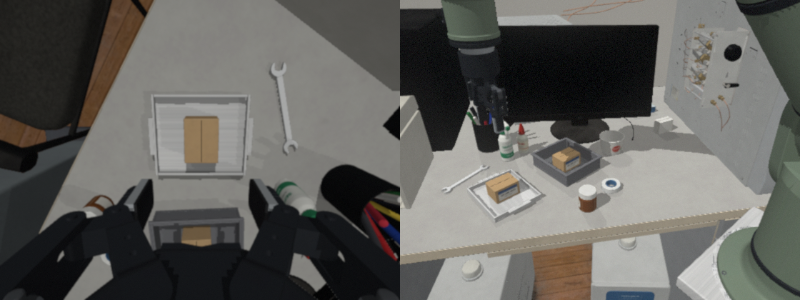

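Both cartons stand upright and centred, the full one in the tray at (201,139) and the empty one in the bin, and the gripper is clear.

```bash
python3 -c "
from workcell import job_done
print(job_done())"
```

```text
the job is handed in; nothing more can be done
None
```

I put the full carton (about 5.9 N) in the metal tray and the empty one (about 0.6 N) in the grey bin, both upright and centred in the last pictures, and handed the job in at about 19 s; no verdict came back.

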